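# Two-key release of a slide loader's tray

### The arm

A 7-joint arm with a two-finger parallel gripper is mounted at the origin on the work surface. World frame = base frame: x ahead of the robot, y to its left, z up, the work surface at z = 0. Lengths are in m, angles in rad, forces in N, time in s.
With the tool pointing down it reaches from about 0.35 to 0.9 m from the base axis. Payload 8.1 kg.
Tool frame: the origin (TCP) lies at the very end of the fingers, on their centre line; the grasp point (between the pads) lies 19 mm behind it; z points along the fingers, y is the line along which they close (so a half turn about z gives the same grasp; the last joint's range is limited). The gripper opens to 92 mm and grips with 3 to 60 N. Pads are 19 mm wide; open, the fingers measure 130 mm over their backs; the gripper's body (75 mm by 190 mm) begins 47 mm behind the grasp point.
Start: joints at [-1.287, 0.434, 0.025, 1.573, -0.012, 1.134, -0.075], TCP at [0.236, 0.579, 0.191] pointing down, gripper open.
Joint ranges: [-2.62, 2.62], [-0.44, 2.09], [-1.27, 1.32], [0.08, 2.57], [-1.32, 4.46], [0.12, 2], [-2.74, 2.74]. Speed limits (rad/s): [2.22, 2.22, 3.01, 3.01, 3.14, 3.14, 3.14].

### API

Orientations are given as a rotation vector (axis times angle).
In Python, from cell import arm gives the robot as it stands.
- The arm moves only by the tool jog_arm, never from a script. Its argument "rows" is a list of rows, each a list of 3 entries, a list of its own where there are three numbers: the shift along the world's x, y, z in cm, then the turn, a rotation vector about the world's x, y, z in degrees, then the opening, from 0 (shut) to 1 (fully open). A call has 1 to 8 rows; each row is the pose to reach, as a shift and turn from the pose commanded when the call began; what a row does not reach only later rows make up. A row lasts 1/8 s, in which the tool goes at most 62.5 mm and 10.7 degrees, less where a joint would pass 70% of its speed; a pose out of reach is approached as far as the arm can. A call with a gripper value outside its range is refused whole. The fingers move at their own pace and stop on an object; "newtons" is the grip in N (left out, the last holds). Time passes only in rows, so rows that repeat a pose let the fingers close. It gives the time, the measured TCP pose, the force, the opening and the grip force at its end, in the units of the state.
- arm.observe(): the state, without advancing time (a new reading comes with each control period).
- arm.get_image(name): name is "side" or "top"; returns a dict with "img" (400x640x3 uint8, red, green, blue), "depth" (400x640 float32, m along the optical axis (not along the pixel's ray), 0 where there is no reading), "fx", "fy", "cx", "cy" (pixels), "rvec" (rotation vector, rad) and "tvec" (3), from world to camera coordinates, as OpenCV has them. Camera axes: x right, y down, z forward; pixel columns grow to the right and rows downward; lengths in m; the calibration is good to about 2 mm. A picture is of the moment at which its call begins.
- arm.sign_off(): hands the job in; it is judged then, once.
The state is a dict: "clock": time; "joints": joint angles; "dq": joint speeds; "joint_efforts": joint torques, N m; "position": TCP position; "ee_rot": TCP orientation; "force": force on the tool from outside, world axes, zero at the start; "ft_torque": the same for the moment, N m; "width": opening from 0.0 (shut) to 1.0 (fully open); "gripper_force": force on a finger pad.
Only numpy, scipy, OpenCV 4.12 (cv2) and the standard library are available. Lean on these libraries where they do the work, as an engineer would, in place of code of your own. Each camera call takes 0.05 s, during which the arm holds its last target. There are 200 camera calls.

### The job

Let the slide tray run out of the white slide loader: with one fingertip on each, press the two square keys on its top down together and keep both fully down until the tray has run all the way out by itself, then let both keys come up and move clear. Do not touch the tray or press the small round button, and leave everything standing on and around the loader where it is.

Things in the scene. Friction and masses are not known exactly. Their poses are not given: they have to be found in the camera images.
- loader: slide loader, a white box 200 (x) x 240 (y) x 90 mm (z) fixed to the bench. Origin: centre of its underside; x points from its front (tray side) to its back, y to the left seen from the robot, z up. Turned up to 26 degrees either way. Its two square keys stand on top, 60 mm apart along y, 30 mm in front of the centre; things on top are up to 50 mm tall, at least 50 mm behind the keys.
- key_left_top (a point): centre of the upper face of the left key (+30 mm along the loader's y), 104 mm above the bench when up; it moves with the key. The key is a plain black square cap, 26 x 26 mm, standing 14 mm proud of the top when up and 4 mm when fully down.
- key_right_top (a point): the same for the right key (-30 mm along the loader's y)
- key_left (a joint): how far the left key is pressed, m: 0 up, 0.010 fully down. Sprung: starts to move at 1.5 N, 4 N at the bottom, springs back up when let go. Its latch frees the tray once pressed beyond about 6 mm.
- key_right (a joint): the same for the right key; both latches must be free at once for the tray to move
- tray (a joint): how far the slide tray has run out of the loader's front, m: 0 in, 0.085 fully out. It is pushed out by a spring against a damper and takes about 3 s while both keys are held down; if a key is let up on the way it is caught at the next of several notches, 17 mm apart. Nothing pushes it back in.
- tray_edge (a point): middle of the tray's front face, part of the tray that carries two glass slides, a grey plate 112 mm wide, 36 mm tall, centred 36 mm above the bench; lies 108 mm in front of the loader's centre when in and 193 mm when out
- round_button (a joint): press of the small round black button (18 mm across, on a 34 mm grey collar, its top 17 mm above the loader's top) at the loader's right, 65 mm to the right of the right key: 0 up, 0.005 down. Not part of the job.
- cup: small open white specimen cup, 48 mm across, 40 mm tall, standing on the rear part of the loader's top; origin at the centre of its underside. Bystander.
- dropper: small amber dropper bottle, 26 mm across, 50 mm tall, standing on the rear part of the loader's top; origin at the centre of its underside. Bystander.
- stain_jar: amber jar with white cap, 56 mm across, 75 mm tall, on the bench in front of one front corner of the loader; origin at the centre of its underside. Bystander.
- petri: closed petri dish, 92 mm across, 17 mm tall, on the bench in front of the other front corner of the loader; origin at the centre of its underside. Bystander.
- slide_box: cardboard slide box, 85 x 60 x 34 mm tall, on the bench beside the loader; origin at the centre of its underside. Bystander.
- reagent: amber bottle with black cap, 60 mm across, 130 mm tall, on the bench at the loader's other side; origin at the centre of its underside. Bystander.
- beaker: open glass beaker, 66 mm across, 80 mm tall, on the bench off to the right; origin at the centre of its underside. Bystander.

How it is judged:
On the way, in this order (a step that is already met when the one before it is completed fails the run):
1. both keys are pressed down together, a finger on each, with the tray still mostly in (value of joint each of key_left, key_right above 0.006 m and contact force between the fingers and key_left above 0.5 N and contact force between the fingers and key_right above 0.5 N and value of joint tray below 0.035 m), for 0.2 s.
2. the tray has run out while both keys are still held down by the fingers (value of joint each of key_left, key_right above 0.006 m and contact force between the fingers and key_left above 0.5 N and contact force between the fingers and key_right above 0.5 N and value of joint tray above 0.079 m), for 0.1 s.
At the end, for the whole second after the job is handed in: The tray is at least 79 of its 85 mm out, both square keys and the round button are up (within 2 mm), and every bystander stands upright within 20 mm of where it was (value of joint tray above 0.079 m and value of joint each of key_left, key_right, round_button below 0.002 m and distance of each of cup, dropper, stain_jar, petri, slide_box, reagent, beaker from where it was at the start of the episode below 0.02 m and angle between each of cup, dropper, stain_jar, petri, slide_box, reagent, beaker's own z axis and vertical below 0.3 rad); the robot touches nothing.
It fails at once if one square key is pressed beyond 7 mm while the other is still up (under 1.5 mm) ((value of joint key_left above 0.007 m and value of joint key_right below 0.0015 m) or (value of joint key_right above 0.007 m and value of joint key_left below 0.0015 m)).
It fails at once if a key is let up (under 3 mm) with the tray part way out (25 to 75 mm) (value of joint tray between 0.025 and 0.075 m and value of joint any of key_left, key_right below 0.003 m).
It fails at once if the tray is touched (contact force between any of the fingers, the arm and tray above 1 N).
It fails at once if the round button is pressed (value of joint round_button above 0.003 m).
It fails at once if a bystander is shifted by more than 20 mm, lifted or tipped (distance of any of cup, dropper, stain_jar, petri, slide_box, reagent, beaker from where it was at the start of the episode above 0.02 m or angle between any of cup, dropper, stain_jar, petri, slide_box, reagent, beaker's own z axis and vertical above 0.3 rad).
It also fails if it takes over 35 s, if anything falls off the work surface, if the arm or the gripper's body presses on something with over 40 N, if the wrist force passes 120 N, or if a joint passes its speed limit or range.

## Working session

There is one attempt and no reset: what is moved stays moved. The work goes in short steps, Python scripts to look and compute and a tool call to move; the robot and the scene stay as the last step left them, time stands still between calls to the robot, and variables do not carry over. Pictures are saved under pics/ and viewed, at most 10 in all, crops included, and the job is handed in when it is done.

Besides the shell and the picture viewer there is one more tool, called after ">>>" by a JSON object that holds its "op" and its "data". jog_arm: Moves the arm, as the interface text tells. Its arguments: {"type":"object","properties":{"rows":{"type":"array","items":{"type":"array"}},"newtons":{"type":"number"}},"required":["rows"]}

```bash
mkdir -p pics; cat > h.py <<'E'
import numpy as np,cv2
from cell import arm
def pts(d):
    R=cv2.Rodrigues(np.array(d["rvec"],float))[0];t=np.array(d["tvec"],float).ravel()
    v,u=np.mgrid[:400,:640];z=d["depth"]
    c=np.stack([(u-d["cx"])/d["fx"]*z,(v-d["cy"])/d["fy"]*z,z],-1)
    return (c-t)@R
def ray(d,u,v,h):
    R=cv2.Rodrigues(np.array(d["rvec"],float))[0];t=np.array(d["tvec"],float).ravel()
    o=-R.T@t;r=R.T@np.array([(u-d["cx"])/d["fx"],(v-d["cy"])/d["fy"],1]);return o+r*(h-o[2])/r[2]
E
python3 - <<'E'
from h import *
print({k:np.round(v,3) for k,v in arm.observe().items()})
for n in("top","side"):
    d=arm.get_image(n);cv2.imwrite(f"pics/{n}0.png",d["img"][...,::-1]);np.savez(f"{n}0.npz",**d)
E
```

```text
{'clock': np.float64(0.0), 'joints': array([-1.287,  0.435,  0.025,  1.574, -0.012,  1.134, -0.075]), 'dq': array([-0.002,  0.001, -0.001, -0.001,  0.001,  0.001,  0.001]), 'joint_efforts': array([-0.0000e+00, -6.6785e+01,  9.8400e-01, -3.1447e+01, -6.1000e-02,
        4.3000e-02,  0.0000e+00]), 'position': array([0.236, 0.578, 0.19 ]), 'ee_rot': array([-6.040e-01, -3.083e+00,  2.000e-03]), 'force': array([ 0.154, -0.551, -0.007]), 'ft_torque': array([0.037, 0.012, 0.035]), 'gripper_force': np.float64(0.0), 'width': np.float64(0.995)}
```

View pics/top0.png

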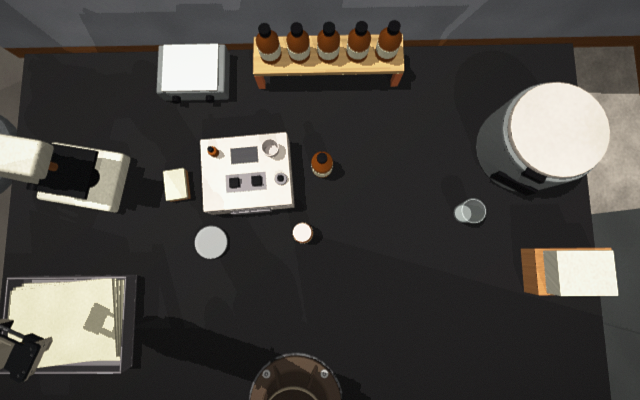

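View pics/side0.png

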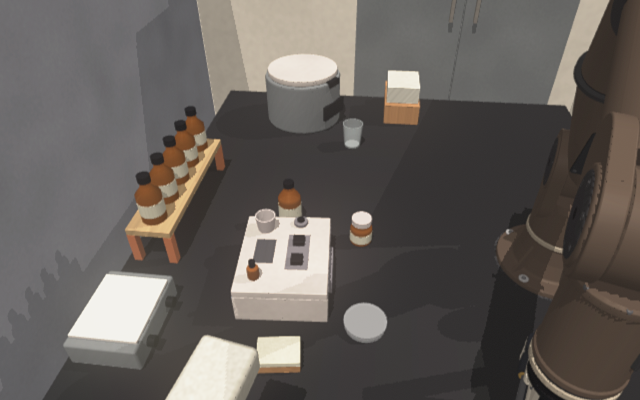

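The top view shows the loader centred near (248,172), keys near (234,182) and (257,180), and the round button at (281,178). In the side view the keys are at (297,259) and (299,240). The path from the arm's start at lower left passes over the petri dish at (211,242).

```bash
python3 - <<'E'
from h import *
for n,(u0,u1,v0,v1) in {"top":(226,268,170,194),"side":(286,310,230,270)}.items():
    d=dict(np.load(n+"0.npz"));P=pts(d);g=d["img"].max(2)
    s=g[v0:v1,u0:u1]
    if n=="top": print(s)
    m=np.zeros((400,640),np.uint8);m[v0:v1,u0:u1]=s<55
    k,l,st,c=cv2.connectedComponentsWithStats(m)
    for i in range(1,k):
        if st[i,4]>15: print(n,st[i],c[i],ray(d,*c[i],.104).round(4),np.median(P[l==i],0).round(4))
    # loader top
    w=(d["img"].min(2)>120)&(abs(P[...,2]-.09)<.006)&(P[...,0]<.9)
    k,l,st,c=cv2.connectedComponentsWithStats(w.astype(np.uint8))
    i=1+st[1:,4].argmax();Q=P[l==i]
    r=cv2.minAreaRect(Q[:,:2].astype(np.float32)*1000);print(n,st[i],r)
# things higher than 60mm near
d=dict(np.load("top0.npz"));P=pts(d)
E
```

```text
[[249 249 249 ... 248 249 249]
 [249 249 249 ... 238 249 249]
 [249 250 249 ... 214 249 249]
 ...
 [217 185 183 ... 250 249 249]
 [228 210 211 ... 249 249 249]
 [245 244 246 ... 249 249 249]]
top [252 176  10  10  94] [256.58510638 180.5106383 ] [0.5956 0.0939 0.104 ] [0.5958 0.0933 0.1035]
top [230 178  10  10  93] [234.38709677 182.44086022] [0.5912 0.1533 0.104 ] [0.592 0.154 0.104]
top [ 200  133   92   79 5163] ((624.218505859375, 128.4820098876953), (199.95724487304688, 240.28065490722656), 4.307560920715332)
side [ 231  217   99   80 5547] ((624.7694702148438, 132.00010681152344), (199.7066650390625, 244.09059143066406), 4.374169826507568)
```

>>> {"op": "jog_arm", "data": {"rows": [[[4,-5,0.5],[0,0,3],0.8],[[8,-10,1],[0,0,6],0.6],[[12,-15,1],[0,0,9],0.45],[[16,-20,1],[0,0,12],0.45],[[20,-25,1],[0,0,15],0.45],[[24,-30,1],[0,0,18],0.45],[[28,-35,1],[0,0,22],0.45],[[30,-38,1],[0,0,26.3],0.45]]}}

```text
clock: 1.1
position: [0.5372, 0.196, 0.2006]
ee_rot: [0.114, -3.14, 0.001]
force: [0.5, 0.5, -0.6]
width: 0.446
gripper_force: 0.0
```

>>> {"op": "jog_arm", "data": {"rows": [[[3,-4,-1],[0,0,0],0.45],[[5.5,-7,-2],[0,0,0],0.45],[[5.7,-7.4,-4],[0,0,0],0.45],[[5.7,-7.4,-5],[0,0,0],0.45],[[5.7,-7.4,-5],[0,0,0],0.45],[[5.7,-7.4,-5],[0,0,0],0.45]]}}

```text
clock: 1.85
position: [0.5928, 0.1258, 0.1515]
ee_rot: [-0.115, 3.139, 0.001]
force: [-0.3, -0.5, -0.6]
width: 0.451
gripper_force: 0.0
```

```bash
python3 - <<'E'
from h import *
o=arm.observe();print({k:np.round(o[k],4) for k in("clock","position","ee_rot","force","width")})
R=cv2.Rodrigues(o["ee_rot"])[0];print(R.round(3))
a=arm.get_image("top");b=arm.get_image("side")
A=cv2.resize(a["img"][120:220,180:320],(800,571));B=cv2.resize(b["img"][150:330,200:420],(733,600))
cv2.imwrite("pics/t1.png",A[...,::-1]);cv2.imwrite("pics/s1.png",B[...,::-1])
E
```

```text
{'clock': np.float64(1.85), 'position': array([0.5928, 0.1258, 0.1515]), 'ee_rot': array([-1.1530e-01,  3.1388e+00,  8.0000e-04]), 'force': array([-0.347 , -0.4883, -0.5957]), 'width': np.float64(0.4509)}
[[-0.997 -0.073  0.001]
 [-0.073  0.997  0.001]
 [-0.001  0.    -1.   ]]
```

View pics/s1.png

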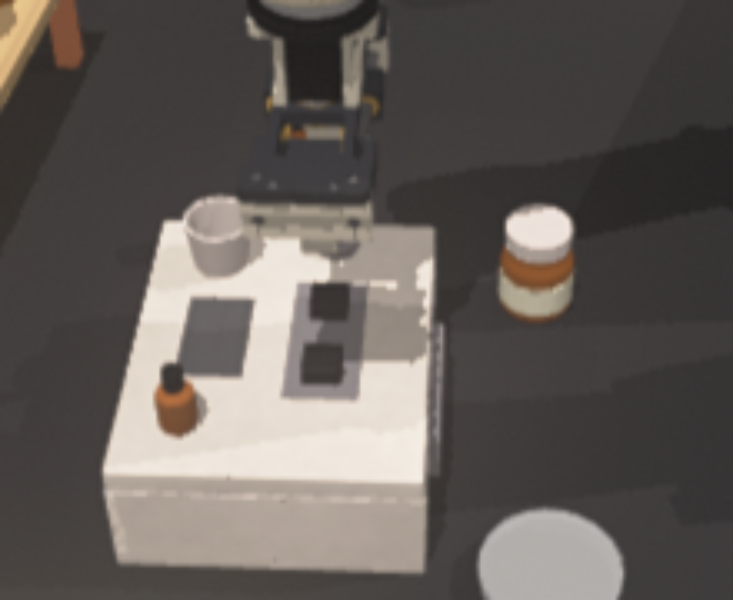

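The side view shows both keys, at crop (330,300) and (322,363), still clear. The gripper appears above and behind them with its tips near (330,250), which looks further right (-y) than expected. I'll project the TCP to check.

```bash
python3 - <<'E'
from h import *
o=arm.observe();R=cv2.Rodrigues(o["ee_rot"])[0];p=o["position"]
b=dict(np.load("side0.npz"))
for q in (p,p+R[:,1]*.03,p-R[:,1]*.03,p-R[:,2]*.066,[.5956,.0937,.104],[.5912,.153,.104]):
    u=cv2.projectPoints(np.array([q],float),np.array(b["rvec"]).astype(float),np.array(b["tvec"]).astype(float),np.array([[b["fx"],0,b["cx"]],[0,b["fy"],b["cy"]],[0,0,1.]]),None)[0].ravel()
    print(np.round(q,3),u.round(1),((u-[200,150])*3.333).round())
E
```

```text
[0.593 0.126 0.152] [297.4 229.9] [325. 266.]
[0.591 0.156 0.152] [296.2 239.5] [321. 298.]
[0.595 0.096 0.152] [298.6 220.8] [329. 236.]
[0.593 0.126 0.218] [296.3 206.3] [321. 188.]
[0.596 0.094 0.104] [299.3 236. ] [331. 287.]
[0.591 0.153 0.104] [297.1 254.6] [324. 349.]
```

View pics/t1.png

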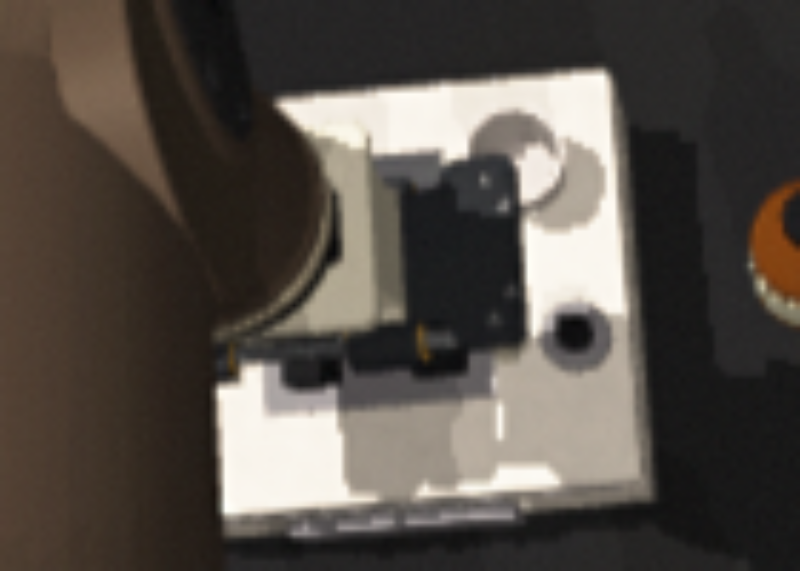

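The round grey collar at side-crop (340,250) is the button, not a finger. No fingertip shows where the TCP projects (321,298), so I'll check with depth.

```bash
python3 - <<'E'
from h import *
for n in("top","side"):
    d=arm.get_image(n);np.savez(n+"1.npz",**d);P=pts(d);P0=pts(dict(np.load(n+"0.npz")))
    z0=dict(np.load(n+"0.npz"))["depth"]
    print(n,np.abs(d["rvec"]-np.load(n+"0.npz")["rvec"]).max())
    m=(d["depth"]>0)&(d["depth"]<z0-.03)&(abs(P[...,0]-.59)<.15)&(abs(P[...,1]-.12)<.2)
    for a,b in((.12,.15),(.15,.17),(.17,.19),(.19,.21),(.21,.24),(.24,.28),(.28,.35)):
        s=m&(P[...,2]>a)&(P[...,2]<b)
        if s.sum()>5:print((a,b),s.sum(),P[s].min(0).round(3),P[s].max(0).round(3),np.median(P[s],0).round(3))
    if n=="side":
        B=cv2.resize(d["img"][180:280,240:360],(720,600),interpolation=cv2.INTER_CUBIC);cv2.imwrite("pics/s2.png",B[...,::-1])
        for c in((297,259),(299,240),(297,257),(299,238)):print(c,P[c[1],c[0]].round(4),d["img"][c[1],c[0]])
E
```

```text
top 0.0
(0.24, 0.28) 231 [0.554 0.03  0.257] [0.631 0.154 0.28 ] [0.564 0.094 0.273]
(0.28, 0.35) 816 [0.555 0.028 0.28 ] [0.635 0.128 0.35 ] [0.594 0.055 0.297]
side 0.0
(0.17, 0.19) 9 [0.58  0.149 0.184] [0.595 0.155 0.19 ] [0.586 0.153 0.189]
(0.19, 0.21) 43 [0.579 0.149 0.191] [0.6   0.166 0.209] [0.59  0.164 0.203]
(0.24, 0.28) 784 [0.55  0.042 0.24 ] [0.632 0.223 0.28 ] [0.58  0.167 0.269]
(0.28, 0.35) 1473 [0.55  0.032 0.28 ] [0.628 0.225 0.35 ] [0.587 0.151 0.295]
(297, 259) [0.5897 0.1645 0.1024] [67 61 58]
(299, 240) [0.5949 0.1037 0.101 ] [57 52 50]
(297, 257) [0.5906 0.159  0.1028] [66 60 58]
(299, 238) [0.596  0.0968 0.1006] [58 53 50]
```

View pics/s2.png

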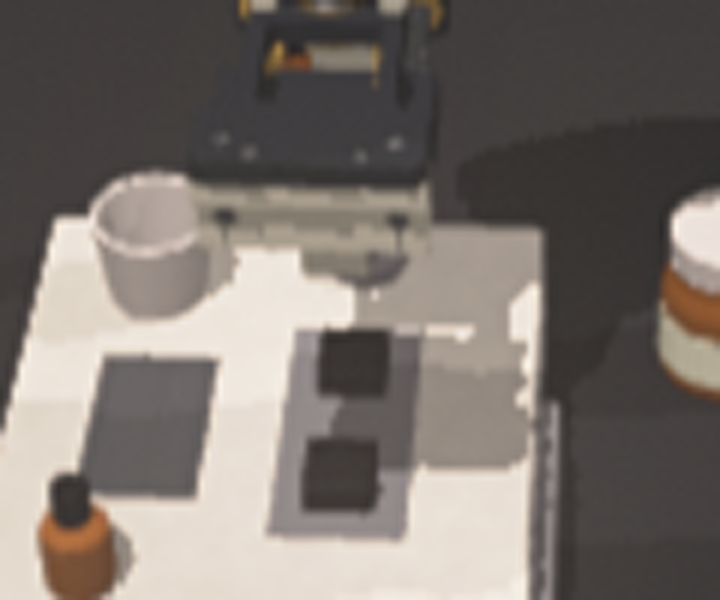

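The side picture shows the finger at crop (350,265), higher than the reported TCP suggests. Laterally it lines up, with the finger's outer face at y≈0.166 and the keys' midpoint at y≈0.126. I'll go down in stages, watching force and image.

>>> {"op": "jog_arm", "data": {"rows": [[[0.1,0.05,-1.5],[0,0,0],0.45],[[0.1,0.05,-3],[0,0,0],0.45],[[0.1,0.05,-3.9],[0,0,0],0.45],[[0.1,0.05,-3.9],[0,0,0],0.45],[[0.1,0.05,-3.9],[0,0,0],0.45]]}}

```text
clock: 2.68
position: [0.594, 0.1253, 0.112]
ee_rot: [-0.113, 3.139, 0.0]
force: [1.1, -0.0, 0.1]
width: 0.447
gripper_force: 0.0
```

```bash
python3 - <<'E'
from h import *
d=arm.get_image("side");P=pts(d);z0=np.load("side0.npz")["depth"]
m=(d["depth"]>0)&(d["depth"]<z0-.02)&(abs(P[...,0]-.59)<.06)&(abs(P[...,1]-.12)<.2)&(P[...,2]<.2)
for a in np.arange(.1,.2,.01):
    s=m&(P[...,2]>a)&(P[...,2]<a+.01)
    if s.any():print(a.round(3),s.sum(),P[s].min(0).round(3),P[s].max(0).round(3))
B=cv2.resize(d["img"][180:280,240:360],(720,600),interpolation=cv2.INTER_CUBIC);cv2.imwrite("pics/s3.png",B[...,::-1])
E
```

```text
0.14 2 [0.584 0.151 0.146] [0.586 0.151 0.147]
0.15 5 [0.581 0.152 0.15 ] [0.588 0.162 0.16 ]
0.16 17 [0.581 0.162 0.16 ] [0.6   0.167 0.166]
0.19 9 [0.585 0.101 0.196] [0.604 0.105 0.2  ]
```

View pics/s3.png

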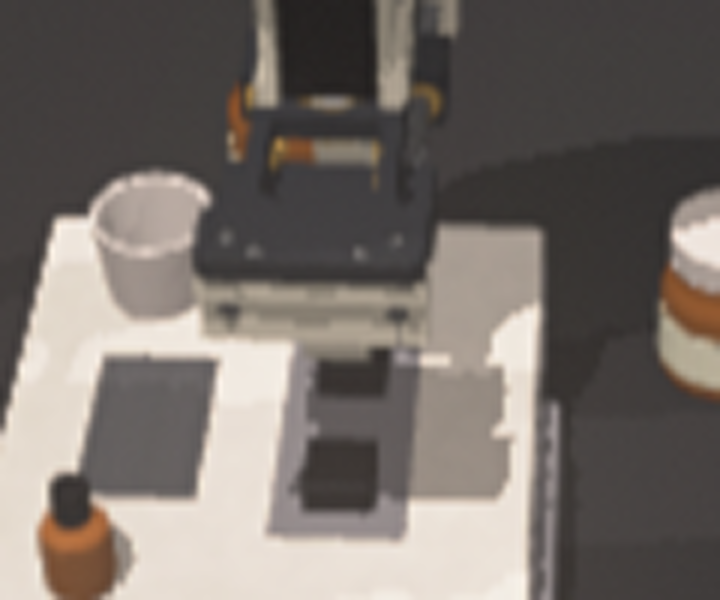

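The fingers appear centred on the keys laterally, but their lower ends read z≈0.146 on camera, about 34 mm above the reported TCP. Force is zero. I'll step down slowly by force.

>>> {"op": "jog_arm", "data": {"rows": [[[0,0.05,-0.4],[0,0,0],0.45],[[0,0.05,-0.8],[0,0,0],0.45],[[0,0.05,-1.1],[0,0,0],0.45],[[0,0.05,-1.1],[0,0,0],0.45],[[0,0.05,-1.1],[0,0,0],0.45]]}}

```text
clock: 3.35
position: [0.5938, 0.1258, 0.1009]
ee_rot: [-0.113, 3.139, 0.0]
force: [-0.7, -0.1, -0.1]
width: 0.453
gripper_force: 0.0
```

No contact at a reported 0.101, so the tips really are higher than reported. Continuing in small steps.

>>> {"op": "jog_arm", "data": {"rows": [[[0,0,-0.4],[0,0,0],0.45],[[0,0,-0.8],[0,0,0],0.45],[[0,0,-1.2],[0,0,0],0.45],[[0,0,-1.5],[0,0,0],0.45],[[0,0,-1.5],[0,0,0],0.45]]}}

```text
clock: 3.98
position: [0.5936, 0.1258, 0.0855]
ee_rot: [0.113, -3.139, 0.0]
force: [-0.6, -0.7, 0.4]
width: 0.446
gripper_force: 0.0
```

```bash
python3 - <<'E'
from h import *
d=arm.get_image("side");P=pts(d);z0=np.load("side0.npz")["depth"]
m=(d["depth"]>0)&(d["depth"]<z0-.008)&(abs(P[...,0]-.59)<.06)&(abs(P[...,1]-.12)<.2)&(P[...,2]<.2)
for a in np.arange(.08,.2,.01):
    s=m&(P[...,2]>a)&(P[...,2]<a+.01)
    if s.any():print(a.round(3),s.sum(),P[s].min(0).round(3),P[s].max(0).round(3))
B=cv2.resize(d["img"][180:280,240:360],(720,600),interpolation=cv2.INTER_CUBIC);cv2.imwrite("pics/s4.png",B[...,::-1])
E
```

```text
0.08 3 [0.534 0.012 0.087] [0.579 0.138 0.09 ]
0.09 5 [0.531 0.152 0.092] [0.648 0.217 0.093]
0.12 2 [0.589 0.156 0.124] [0.592 0.16  0.128]
0.13 15 [0.579 0.162 0.132] [0.601 0.167 0.139]
0.16 4 [0.59  0.103 0.17 ] [0.605 0.105 0.17 ]
0.17 33 [0.586 0.102 0.17 ] [0.605 0.107 0.179]
0.18 62 [0.551 0.044 0.185] [0.622 0.217 0.19 ]
0.19 167 [0.551 0.044 0.19 ] [0.63  0.218 0.2  ]
```

View pics/s4.png

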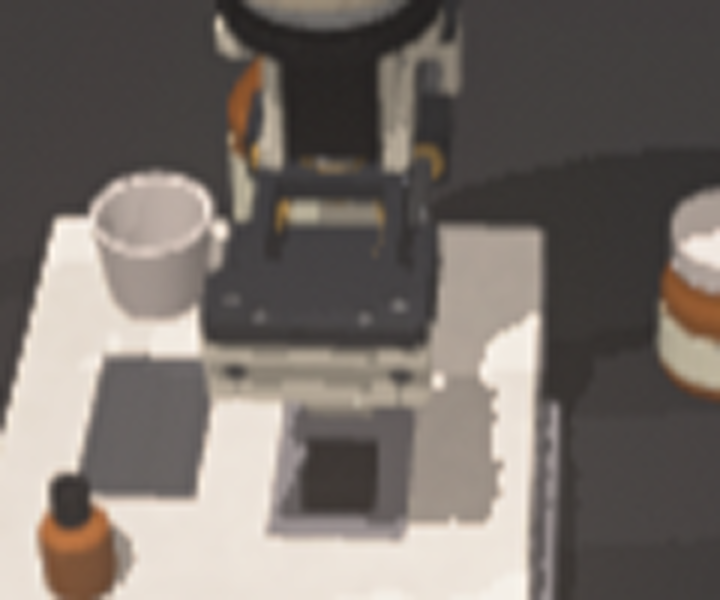

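The left finger is right behind the left key in line, with its end about 20 mm above the key top. Both keys are still up and the cup is clear of the gripper body.

>>> {"op": "jog_arm", "data": {"rows": [[[0,0,-0.5],[0,0,0],0.45],[[0,0,-1.0],[0,0,0],0.45],[[0,0,-1.4],[0,0,0],0.45],[[0,0,-1.6],[0,0,0],0.45],[[0,0,-1.6],[0,0,0],0.45]]}}

```text
clock: 4.65
position: [0.5937, 0.1258, 0.0697]
ee_rot: [0.113, -3.139, 0.0]
force: [0.0, 0.6, 0.9]
width: 0.452
gripper_force: 0.0
```

>>> {"op": "jog_arm", "data": {"rows": [[[0,0,-0.2],[0,0,0],0.45],[[0,0,-0.3],[0,0,0],0.45],[[0,0,-0.3],[0,0,0],0.45]]}}

```text
clock: 5.03
position: [0.5941, 0.1259, 0.0671]
ee_rot: [-0.113, 3.139, 0.0]
force: [0.1, 0.4, 3.5]
width: 0.449
gripper_force: 1.8
```

>>> {"op": "jog_arm", "data": {"rows": [[[0,0,-0.2],[0,0,0],0.45],[[0,0,-0.3],[0,0,0],0.45],[[0,0,-0.3],[0,0,0],0.45]]}}

```text
clock: 5.4
position: [0.5941, 0.1259, 0.0641]
ee_rot: [-0.113, 3.139, 0.0]
force: [-0.7, -0.2, 3.2]
width: 0.454
gripper_force: 2.3
```

```bash
python3 - <<'E'
from h import *
for i in range(4):
    d=arm.get_image("top" if i else "side");o=arm.observe();print(o["force"].round(2),o["ft_torque"].round(3),o["gripper_force"].round(2))
    if i==0:
        P=pts(d)
        B=cv2.resize(d["img"][200:280,250:350],(750,600),interpolation=cv2.INTER_CUBIC);cv2.imwrite("pics/s5.png",B[...,::-1])
E
```

```text
Traceback (most recent call last):
AttributeError: 'float' object has no attribute 'round'
```

```bash
python3 - <<'E'
from h import *
for i in range(4):
    d=arm.get_image("top" if i else "side");o=arm.observe();print(o["force"].round(2),o["ft_torque"].round(3),o["gripper_force"])
    if i==0:
        B=cv2.resize(d["img"][200:280,250:350],(750,600),interpolation=cv2.INTER_CUBIC);cv2.imwrite("pics/s5.png",B[...,::-1])
E
```

```text
[-0.66  0.43  5.11] [-0.002  0.09  -0.004] 2.4810802898718975
[-0.54  0.    5.15] [0.029 0.155 0.   ] 2.5736131795565598
[-0.31  0.25  5.04] [-0.018  0.079  0.012] 2.612008100550156
[-0.58 -0.12  5.18] [-0.005  0.166 -0.006] 2.617743347072974
```

View pics/s5.png

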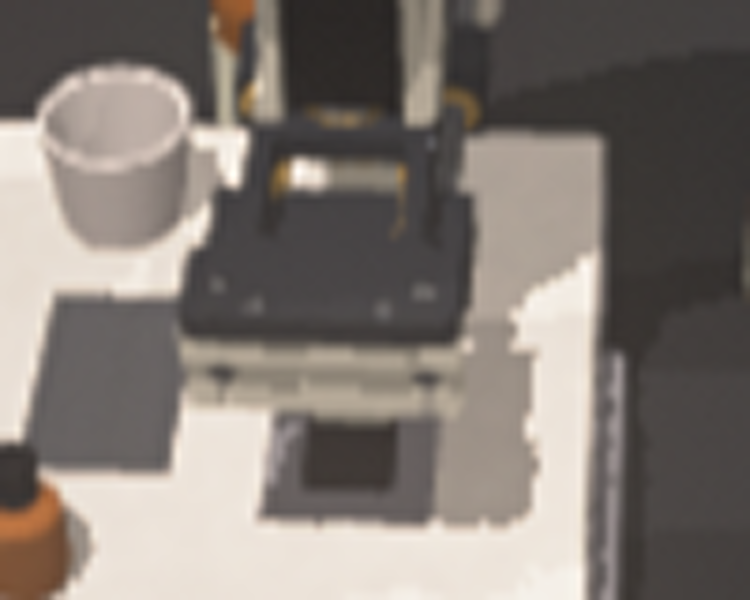

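Total force is 5.1 N with no sideways moment, so both keys share the load at about 4 mm each. Now pressing fully and holding.

>>> {"op": "jog_arm", "data": {"rows": [[[0,0,-0.3],[0,0,0],0.45],[[0,0,-0.6],[0,0,0],0.45],[[0,0,-0.7],[0,0,0],0.45],[[0,0,-0.7],[0,0,0],0.45],[[0,0,-0.7],[0,0,0],0.45],[[0,0,-0.7],[0,0,0],0.45],[[0,0,-0.7],[0,0,0],0.45],[[0,0,-0.7],[0,0,0],0.45]]}}

```text
clock: 6.65
position: [0.5943, 0.1259, 0.0583]
ee_rot: [-0.113, 3.138, 0.001]
force: [-5.1, -1.1, 17.3]
width: 0.452
gripper_force: 8.8
```

Bottomed out at 17 N, balanced. Holding for the tray.

>>> {"op": "jog_arm", "data": {"rows": [[[0,0,0],[0,0,0],0.45],[[0,0,0],[0,0,0],0.45],[[0,0,0],[0,0,0],0.45],[[0,0,0],[0,0,0],0.45],[[0,0,0],[0,0,0],0.45],[[0,0,0],[0,0,0],0.45],[[0,0,0],[0,0,0],0.45],[[0,0,0],[0,0,0],0.45]]}}

```text
clock: 7.65
position: [0.5943, 0.1259, 0.0583]
ee_rot: [-0.113, 3.138, 0.001]
force: [-4.7, -0.3, 17.0]
width: 0.453
gripper_force: 8.8
```

>>> {"op": "jog_arm", "data": {"rows": [[[0,0,0],[0,0,0],0.45],[[0,0,0],[0,0,0],0.45],[[0,0,0],[0,0,0],0.45],[[0,0,0],[0,0,0],0.45],[[0,0,0],[0,0,0],0.45],[[0,0,0],[0,0,0],0.45],[[0,0,0],[0,0,0],0.45],[[0,0,0],[0,0,0],0.45]]}}

```text
clock: 8.65
position: [0.5943, 0.126, 0.0583]
ee_rot: [-0.113, 3.138, 0.001]
force: [-4.1, -0.3, 18.3]
width: 0.449
gripper_force: 8.8
```

>>> {"op": "jog_arm", "data": {"rows": [[[0,0,0],[0,0,0],0.45],[[0,0,0],[0,0,0],0.45],[[0,0,0],[0,0,0],0.45],[[0,0,0],[0,0,0],0.45],[[0,0,0],[0,0,0],0.45],[[0,0,0],[0,0,0],0.45],[[0,0,0],[0,0,0],0.45],[[0,0,0],[0,0,0],0.45]]}}

```text
clock: 9.65
position: [0.5943, 0.126, 0.0583]
ee_rot: [-0.113, 3.138, 0.001]
force: [-5.0, -1.3, 18.0]
width: 0.453
gripper_force: 8.8
```

```bash
python3 - <<'E'
from h import *
d=arm.get_image("side");P=pts(d);o=arm.observe();print(o["clock"],o["force"].round(1),o["ft_torque"].round(2))
m=(P[...,2]>.035)&(P[...,2]<.065)&(abs(P[...,1]-.12)<.04)&(P[...,0]<.51)&(P[...,0]>.38)
Q=P[m];print(len(Q),Q.min(0).round(3),Q.max(0).round(3))
a=np.deg2rad(4.2);print("expected x at 79/85:",.6245-np.cos(a)*np.array([.187,.193]))
cv2.imwrite("pics/s6.png",cv2.resize(d["img"][190:340,230:430],(800,600))[...,::-1])
E
```

```text
9.7 [-5.6 -0.3 17.6] [-0.22  1.04 -0.02]
811 [0.43  0.08  0.035] [0.51  0.16  0.056]
expected x at 79/85: [0.43800219 0.43201831]
```

View pics/s6.png

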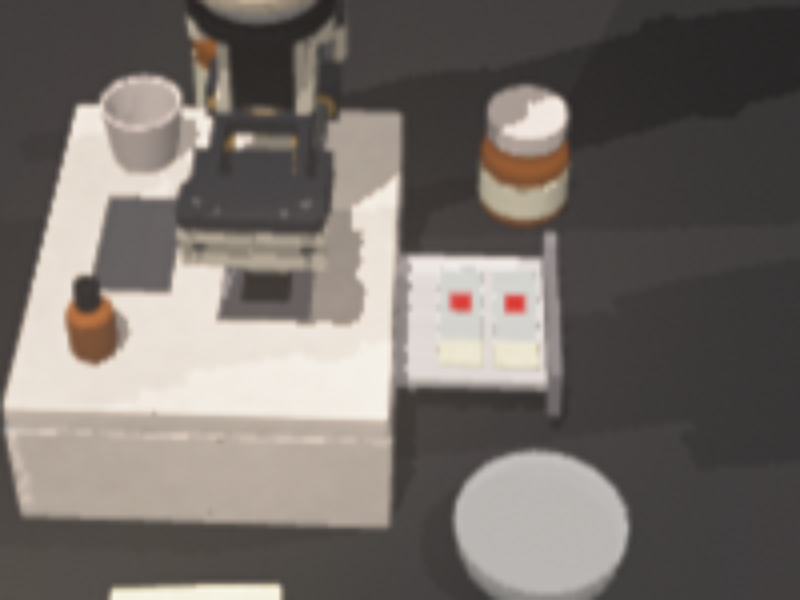

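The tray is out, with its front plate at crop (553,325) and x≈0.43, which is the full travel. Holding briefly longer, then straight up.

>>> {"op": "jog_arm", "data": {"rows": [[[0,0,0],[0,0,0],0.45],[[0,0,0],[0,0,0],0.45],[[0,0,0],[0,0,0],0.45],[[0,0,0],[0,0,0],0.45],[[0,0,0.6],[0,0,0],0.45],[[0,0,1.5],[0,0,0],0.45],[[0,0,3.5],[0,0,0],0.45],[[0,0,6],[0,0,0],0.45]]}}

```text
clock: 10.7
position: [0.5929, 0.1256, 0.1167]
ee_rot: [0.113, -3.137, 0.001]
force: [1.0, -0.3, -0.1]
width: 0.451
gripper_force: 0.0
```

>>> {"op": "jog_arm", "data": {"rows": [[[0,0,4],[0,0,0],0.45],[[0,0,8],[0,0,0],0.45],[[0,0,10],[0,0,0],0.45],[[0,0,10],[0,0,0],0.45],[[0,0,10],[0,0,0],0.45],[[0,0,10],[0,0,0],0.45]]}}

```text
clock: 11.45
position: [0.593, 0.1256, 0.2154]
ee_rot: [0.113, -3.137, 0.001]
force: [0.8, -0.7, 1.2]
width: 0.453
gripper_force: 0.0
```

```bash
python3 - <<'E'
from h import *
d=arm.get_image("side");P=pts(d);o=arm.observe();print(o["clock"],o["force"].round(1),o["position"])
m=(P[...,2]>.035)&(P[...,2]<.065)&(abs(P[...,1]-.12)<.04)&(P[...,0]<.51)&(P[...,0]>.38)
print(P[m].min(0).round(3))
for c in((297,257),(299,238)):print(P[c[1],c[0]].round(4))
cv2.imwrite("pics/s7.png",cv2.resize(d["img"][190:340,230:430],(800,600))[...,::-1])
E
```

```text
11.5 [-0.7  0.9 -0.5] [0.59316908 0.12567448 0.21562928]
[0.43  0.08  0.035]
[0.5911 0.1564 0.1002]
[0.5959 0.097  0.1008]
```

View pics/s7.png

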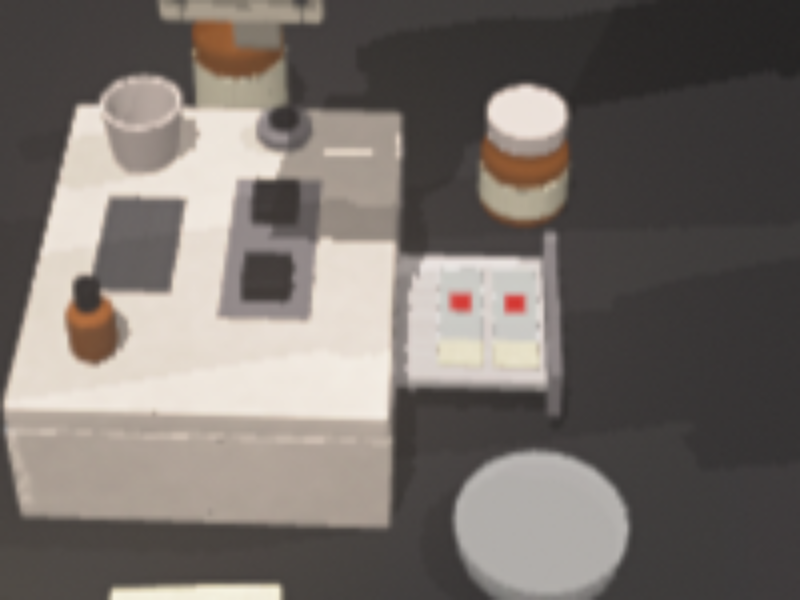

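Both keys are up at crop (275,200) and (267,275). The tray is fully out, the bystanders haven't moved, and the gripper is clear.

```bash
python3 -c "
from cell import arm
print(arm.sign_off())"
```

```text
the job is handed in; nothing more can be done
None
```

I held both keys fully down together until the tray was all the way out, then let them come up and moved the gripper clear; the job is handed in at about 11.5 s, with no verdict returned.

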